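Slide a standing table leg into the squaring jig

TASK

Push the tall turned table leg, low on its square block, so that it slides upright over the bench into the inside corner of the squaring jig: first back against the long fence, then along it up to the end stop, with one face of the block flat on each. Only push it with the fingers: do not take it between them, lift it or let it tip, and leave the other things on the bench where they are. Finish with the hand clear of everything.

Things in the scene. Friction and masses are not known exactly. Their poses are not given: they have to be found in the camera images.
- leg: Pale wooden table leg standing upside down, tallest loose thing: square block 56 x 56 mm, 70 mm high; above it a slim turned part (40 mm across just over the block, at most 30 mm from 83 mm up) to 270 mm. About 0.25 kg; pushed higher than about 35 mm it may tip. Origin: centre of its underside, on the bench; x and y square to the block's faces, z up
- jig: L-shaped plywood jig fixed to the bench: walls 45 mm high, 22 mm thick, meeting in a square inside corner. Origin: that inside corner, on the bench, z up. Long fence: 320 mm along -y, working face x = 0, wall behind it (+x). End stop: working face y = 0, wall behind it (+y). The leg starts in the open quarter (x and y negative); seated, its centre is at x = y = -28 mm in this frame
- stop_end (a point): free end of the jig's end stop: on its working face at bench level, 120 mm from the corner along the jig's -x
- rule_top (a point): top centre of the wooden height rule, 16 x 36 mm, 300 mm high, that stands on the jig outside the corner (jig x 6 to 22 mm, y 12 to 48 mm)
- short_leg: bystander: small turned leg 130 mm high standing on a 40 mm square block, loose. Origin under its centre
- glue: bystander: plain white closed bottle 64 mm across, 170 mm high, loose, standing. Origin under its centre
- hammer: bystander: hammer with wooden handle lying on the bench. Origin under its middle
- curved_rail: bystander: curved wooden chair rail lying flat, 190 x 60 mm, 24 mm high. Origin under its middle
- notched_rail: bystander: notched wooden rail lying behind the jig's fence, 36 x 200 mm, 36 mm high. Origin under its middle
- offcut: bystander: small plywood offcut 45 x 30 mm, 22 mm high, loose, lying in the jig's open quarter in front of the end stop. Origin under its centre

How it is judged:
On the way, in this order (a step that is already met when the one before it is completed fails the run):
1. the leg stands against the long fence (x of leg in the frame of jig between -0.036 and -0.02 m and angle between leg's own z axis and vertical below 0.1 rad), for 0.1 s.
2. the leg has been pushed along to the end stop (y of leg in the frame of jig above -0.034 m and x of leg in the frame of jig above -0.036 m), for 0.1 s.
At the end, for the whole second after the job is handed in: The leg stands upright on its block at rest in the jig's corner, its faces within 5 mm of fence and end stop and turned by no more than 0.08 rad to them (x of leg in the frame of jig between -0.033 and -0.02 m and y of leg in the frame of jig between -0.033 and -0.02 m and (angle between the x axis of leg and the x axis of jig, either way round below 0.08 rad or angle between the x axis of leg and the y axis of jig, either way round below 0.08 rad) and angle between leg's own z axis and vertical below 0.04 rad and height (world z) of leg below 0.004 m and linear speed of leg below 0.02 m/s); the robot touches nothing.
It fails at once if the leg tips (more than 0.2 rad) (angle between leg's own z axis and vertical above 0.2 rad).
It fails at once if the leg is lifted off the bench (height (world z) of leg above 0.012 m).
It fails at once if the leg is taken between the fingers (horizontal distance between the grasp point and leg below 0.022 m and height (world z) of the grasp point below 0.27 m).
It fails at once if another thing on the bench is displaced by more than 30 mm (distance of any of short_leg, glue, hammer, curved_rail, notched_rail, offcut from where it was at the start of the episode above 0.03 m).
It also fails if it takes over 64 s, if anything falls off the work surface, if the arm or the gripper's body presses on something with over 40 N, if the wrist force passes 120 N, or if a joint passes its speed limit or range.

ROBOT

A 7-joint arm with a two-finger parallel gripper is mounted at the origin on the work surface. World frame = base frame: x ahead of the robot, y to its left, z up, the work surface at z = 0. Lengths are in m, angles in rad, forces in N, time in s.
With the tool pointing down it reaches from about 0.4 to 0.9 m from the base axis. Payload 5.5 kg.
Tool frame: the origin (TCP) lies on the front face of the gripper's body, between the roots of the fingers; the fingertips stand 66 mm ahead of it and the grasp point (between the pads) lies grip_depth ahead of it (grip_depth is the distance from the TCP to the grasp point, in m); z points along the fingers, y is the direction in which the jaws open and shut (so a half turn about z gives the same grasp; the last joint's range is limited). The gripper opens to 92 mm and grips with 3 to 60 N. Pads are 19 mm wide; open, the fingers measure 130 mm over their backs; the gripper's body (75 mm by 190 mm) begins 47 mm behind the grasp point.
Start: joints at [-0.851, 0.501, -0.427, 1.55, 0.221, 1.138, -0.21], TCP at [0.287, 0.583, 0.292] pointing down, gripper open.
Joint ranges: [-2.88, 2.88], [-0.31, 2.03], [-1.54, 1.56], [0.2, 2.42], [-1.41, 4.55], [0.19, 2.02], [-2.57, 2.57]. Speed limits (rad/s): [2.57, 2.57, 3.14, 3.14, 3.14, 3.14, 3.14].

INTERFACE

Orientations are given as a unit quaternion [x, y, z, w].
In Python, from rig import * gives the robot as it stands.
- The arm moves only by the tool step_arm, never from a script. Its argument "series" is a list of rows, each a list of 6 numbers: the shift along the tool's x, y, z in cm, then the turn, a rotation vector about the tool's x, y, z in degrees. A call has 1 to 10 rows; each row shifts and turns the commanded pose from where the row before left it, along the tool's axes as they then stand; what a row does not reach is not made up. A row lasts 1/8 s, in which the tool goes at most 62.5 mm and 10.7 degrees, less where a joint would pass 70% of its speed; a pose out of reach is approached as far as the arm can. A call is refused whole if a number of a shift passes 6.25 or a number of a turn 10.7, either way. A call with a gripper value outside its range is refused whole. "claw" is the finger opening in cm, from 0 to 9.18, set as the call begins (left out, the last holds). The fingers move at their own pace and stop on an object; "squeeze" is the grip in N (left out, the last holds). Time passes only in rows, so rows that do not move let the fingers close. It gives the time, the measured TCP pose, the force and the opening at its end, in the units of the state.
- sense(): the state, without advancing time (a new reading comes with each control period).
- read_camera(name): name is "scene" or "top" or "wrist"; returns a dict with "img" (420x560x3 uint8, red, green, blue), "z_map" (420x560 float32, m along the optical axis (not along the pixel's ray), 0 where there is no reading), "camera_matrix" (3x3 intrinsics, pixels), "extrinsics" (4x4, takes a point from camera to world coordinates); the wrist camera has in their place "T_tool_cam" (4x4, takes a point from camera to tool coordinates, whose origin is the TCP and whose axes are the flange's). Camera axes: x right, y down, z forward; pixel columns grow to the right and rows downward; lengths in m; the calibration is good to about 2 mm. A picture is of the moment at which its call begins: read the wrist's pose just before it.
- hand_in(): hands the job in, once; it reports no verdict.
Trained networks look in a picture, given as the dict that the camera call returned (one of the last four; its "shot" number tells which), for a name from the list of things; names that differ only in an ending like _2 or _b are one class to them, and where a whole thing is asked for, a point or a joint stands for the part that bears it (a point fixed in the world has none). Each returns a list of dicts, best first, with "conf" (0 to 1); they miss things now and then, are a little off and sometimes report something else, mostly with a low value. They report only what shows in the picture. A call takes as long as a camera call.
- boxes_of(target, picture): "xy" ([column, row] in pixels, amid what is visible of it).
The state is a dict: "clock": time; "q": joint angles; "dq": joint speeds; "joint_torque": joint torques, N m; "ee_pos": TCP position; "tool_rot": TCP orientation; "force": force on the tool from outside, world axes, zero at the start; "moment": the same for the moment, N m; "grip_width": finger opening in m.
Only numpy, scipy, OpenCV 4.12 (cv2) and the standard library are available. Lean on these libraries where they do the work, as an engineer would, in place of code of your own. Each camera call takes 0.05 s, during which the arm holds its last target.

## Working session

There is one attempt and no reset: what is moved stays moved. The work goes in short steps, Python scripts to look and compute and a tool call to move; the robot and the scene stay as the last step left them, time stands still between calls to the robot, and variables do not carry over. Pictures are saved under pics/ and viewed, and the job is handed in when it is done.

Besides the shell and the picture viewer there is one more tool, called after "Call:" as name([rows], argument=value, ...), one row to a line, values as JSON. step_arm: Moves the arm, as the interface text tells. Its arguments: {"type":"object","properties":{"series":{"type":"array","items":{"type":"array","items":{"type":"number"}}},"claw":{"type":"number"},"squeeze":{"type":"number"}},"required":["series"]}

```bash
mkdir -p pics; ls
cat > h.py <<'E'
from rig import *
import numpy as np, cv2
from scipy.spatial.transform import Rotation as R
def world(p,u,v,z=None):
    K=np.array(p["camera_matrix"]);T=np.array(p["extrinsics"])
    d=p["z_map"][int(v),int(u)] if z is None else z
    c=np.array([(u-K[0,2])/K[0,0]*d,(v-K[1,2])/K[1,1]*d,d,1])
    return (T@c)[:3]
def cloud(p):
    K=np.array(p["camera_matrix"]);T=np.array(p["extrinsics"]);d=p["z_map"]
    v,u=np.mgrid[:d.shape[0],:d.shape[1]]
    c=np.stack([(u-K[0,2])/K[0,0]*d,(v-K[1,2])/K[1,1]*d,d],-1)
    w=c@T[:3,:3].T+T[:3,3]; w[d==0]=np.nan
    return w
def save(p,n): cv2.imwrite("pics/"+n,cv2.cvtColor(p["img"],cv2.COLOR_RGB2BGR))
E
python3 - <<'E'
from h import *
for n in("scene","top"):
    p=read_camera(n);save(p,n+"0.png")
    np.savez(n+"0.npz",**{k:np.array(p[k]) for k in("img","z_map","camera_matrix","extrinsics")})
    print(n,np.round(p["extrinsics"],3).tolist())
    for t in "leg jig short_leg glue hammer curved_rail notched_rail offcut stop_end rule_top".split():
        b=boxes_of(t,p)
        print(t,[(round(x["conf"],2),np.round(x["xy"]).tolist(),np.round(world(p,*x["xy"]),3).tolist()) for x in b[:2]])
s=sense();print(s["clock"],s["ee_pos"],s["tool_rot"],s["force"],s["grip_width"])
E
```

```text
pics
scene [[-0.664, 0.572, -0.482, 1.319], [0.748, 0.503, -0.433, 0.602], [-0.005, -0.648, -0.762, 1.252], [0.0, 0.0, 0.0, 1.0]]
leg [(0.74, [285.0, 207.0], [0.571, -0.066, 0.08])]
jig [(0.66, [301.0, 247.0], [0.61, 0.029, 0.009])]
short_leg [(0.72, [359.0, 228.0], [0.489, 0.138, 0.075])]
glue [(0.7, [233.0, 135.0], [0.47, -0.379, 0.104])]
hammer [(0.59, [438.0, 334.0], [0.597, 0.47, 0.024])]
curved_rail [(0.9, [198.0, 172.0], [0.612, -0.407, 0.022])]
notched_rail [(0.65, [240.0, 251.0], [0.75, -0.077, 0.038]), (0.29, [300.0, 244.0], [0.599, 0.017, 0.0])]
offcut [(0.66, [337.0, 234.0], [0.518, 0.086, 0.029])]
stop_end [(0.66, [301.0, 242.0], [0.594, 0.014, 0.003])]
rule_top [(0.72, [297.0, 244.0], [0.601, 0.006, -0.005]), (0.46, [200.0, 172.0], [0.608, -0.398, 0.026])]
top [[0.053, -0.973, 0.225, 0.297], [-0.999, -0.052, 0.012, -0.007], [-0.0, -0.225, -0.974, 1.674], [0.0, 0.0, 0.0, 1.0]]
leg [(0.96, [300.0, 255.0], [0.543, -0.074, 0.133])]
jig [(0.82, [266.0, 210.0], [0.695, 0.036, 0.043])]
short_leg [(0.61, [232.0, 280.0], [0.465, 0.122, 0.078])]
glue []
hammer [(0.93, [131.0, 247.0], [0.555, 0.451, 0.029]), (0.19, [299.0, 254.0], [0.545, -0.071, 0.142])]
curved_rail [(0.78, [406.0, 250.0], [0.595, -0.41, 0.024])]
notched_rail [(0.72, [411.0, 296.0], [0.443, -0.396, 0.128]), (0.56, [303.0, 200.0], [0.731, -0.08, 0.048])]
offcut [(0.49, [250.0, 272.0], [0.5, 0.076, 0.022])]
stop_end [(0.66, [271.0, 211.0], [0.692, 0.019, 0.042])]
rule_top [(0.91, [270.0, 211.0], [0.689, 0.022, 0.049])]
1.1 [0.28665939 0.58339768 0.29225075] [ 2.26387744e-01  9.74037262e-01  4.13111614e-05 -1.35674054e-05] [-0.04467541  0.06211429  0.04474916] 0.09173457941626217
```

View pics/scene0.png

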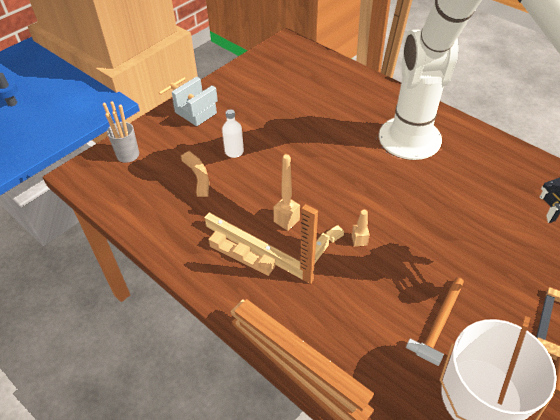

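View pics/top0.png

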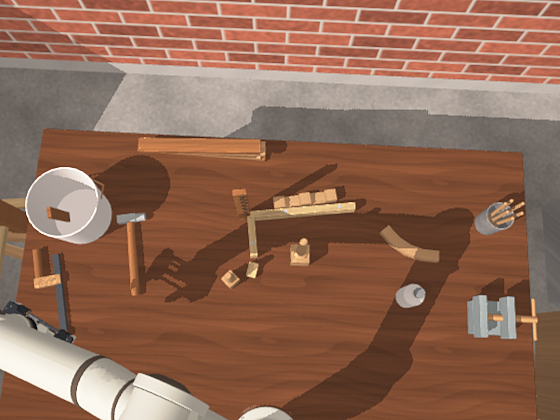

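Run:
```python
from h import *
W=[]
for n in("top","scene"):
    p=dict(np.load(n+"0.npz")); w=cloud(p).reshape(-1,3); W.append(w)
    for nm,(x0,x1,y0,y1) in dict(bench=(.3,.8,-.5,.5)).items():
        pass
    m=(w[:,0]>.35)&(w[:,0]<.85)&(w[:,1]>-.3)&(w[:,1]<.3)
    w=w[m]
    z=w[:,2]
    print(n,"bench z",np.median(z[np.abs(z)<.015]))
    # height map
    S=1200 # px/m
    im=np.zeros((600,720,3),np.uint8)
    for lo,hi,c in((.015,.032,(0,120,0)),(.032,.056,(0,255,255)),(.056,.085,(255,0,255)),(.085,.4,(255,255,255))):
        q=w[(z>lo)&(z<hi)]
        r=((.85-q[:,0])*S).astype(int);cc=((.3-q[:,1])*S).astype(int)
        for a,b in zip(r,cc): cv2.circle(im,(b,a),1,c,-1)
    cv2.imwrite(f"pics/hm_{n}.png",im)
```

```text
top bench z 0.0005229558215684715
scene bench z 0.0009415604581556325
```

The top picture shows the leg block around (300,255), the jig's fence from (252,213) to (355,207), its end stop running down to about (252,262), the offcut at (252,270) and the short leg at (230,279). Next I'll measure these with height maps.

View pics/hm_top.png

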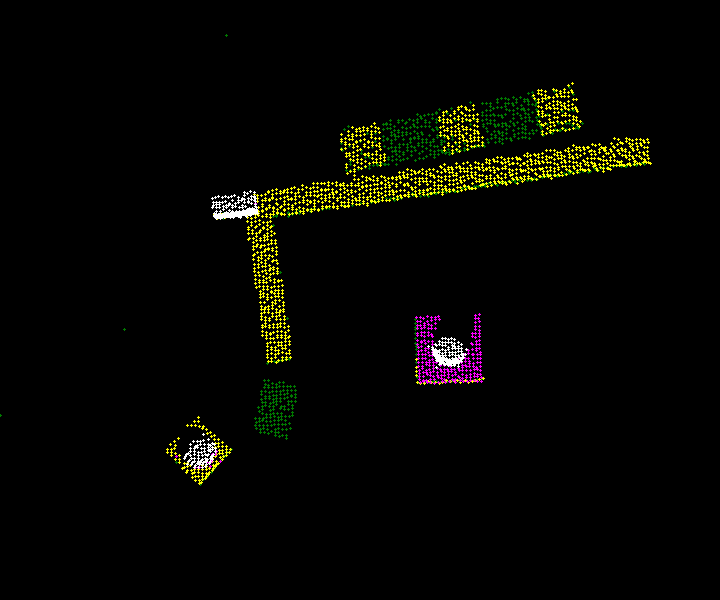

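View pics/hm_scene.png

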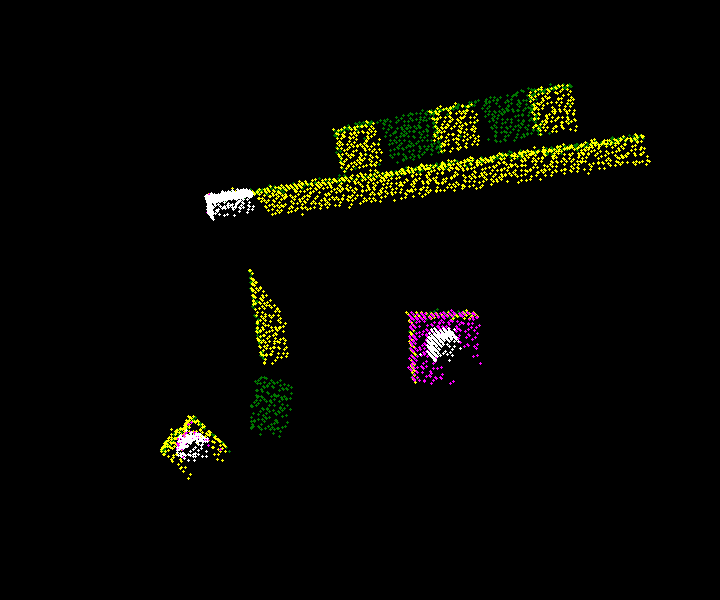

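Run:
```python
from h import *
p=dict(np.load("top0.npz"));im=cv2.cvtColor(p["img"][180:300,210:370],cv2.COLOR_RGB2BGR)
cv2.imwrite("pics/topcrop.png",cv2.resize(im,None,fx=5,fy=5,interpolation=cv2.INTER_CUBIC))
```

```text
(no output)
```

View pics/topcrop.png

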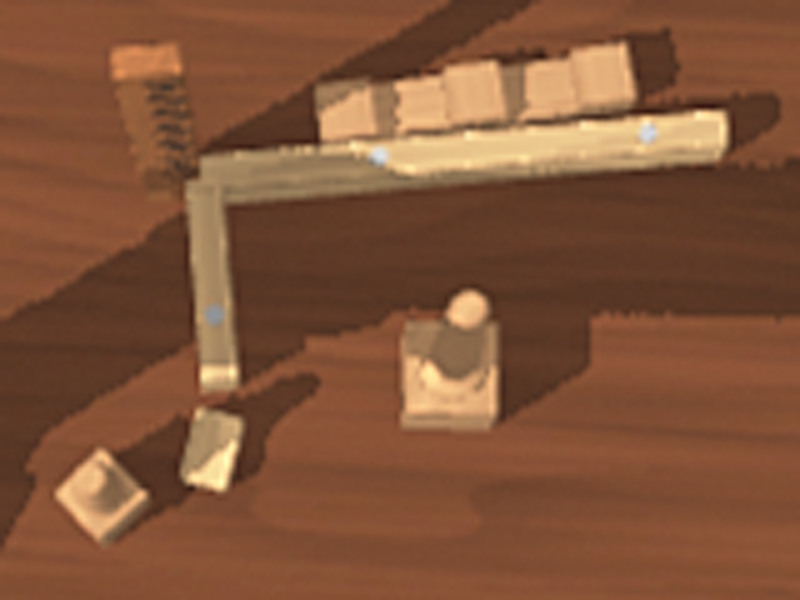

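The height maps clearly show the jig's L (corner near px (272,214) on the top map), the leg block, the offcut beyond the stop's end and the short leg. Both cameras agree within about 6 mm. I'll fit the lines.

```bash
cat >> h.py <<'E'
def rect(w,lo,hi,box):
    x0,x1,y0,y1=box
    m=(w[:,2]>lo)&(w[:,2]<hi)&(w[:,0]>x0)&(w[:,0]<x1)&(w[:,1]>y0)&(w[:,1]<y1)
    return w[m]
E
python3 - <<'E'
from h import *
for n in("top","scene"):
    w=cloud(dict(np.load(n+"0.npz"))).reshape(-1,3)
    f=rect(w,.036,.053,(.6,.75,-.26,.08)); 
    # exclude notched rail: keep points near line
    c=np.array([.672,.0725]);a=.134
    for _ in range(4):
        X=np.array([np.cos(a),np.sin(a)]);Y=np.array([-np.sin(a),np.cos(a)])
        d=(w[:,:2]-c); u=d@X;v=d@Y
        k=(w[:,2]>.036)&(w[:,2]<.053)&(u>-.004)&(u<.026)&(v<-.01)&(v>-.315)
        P=w[k][:,:2]; m=P.mean(0);_,_,V=np.linalg.svd(P-m);t=V[0]*np.sign(V[0]@Y)
        a=np.arctan2(-t[0],t[1])
        X=np.array([np.cos(a),np.sin(a)]);Y=np.array([-np.sin(a),np.cos(a)])
        cx=np.mean(P@X)-.011
        d=(w[:,:2]-c); u=d@X;v=d@Y
        k2=(w[:,2]>.036)&(w[:,2]<.053)&(u<-.02)&(u>-.12)&(v>-.006)&(v<.026)
        Q=w[k2][:,:2]; cy=np.median(Q@Y)-.011
        c=cx*X+cy*Y
    print(n,"corner",c.round(4),"yaw",round(a,4),len(P),len(Q),"fence u pct",np.percentile(P@X-cx,[2,98]),"stop v",np.percentile(Q@Y-cy,[2,98]))
    k=(w[:,2]>.055)&(w[:,2]<.076)&(abs(w[:,0]-.56)<.06)&(abs(w[:,1]+.073)<.06)
    L=w[k]; print("leg box",cv2.minAreaRect(L[:,:2].astype(np.float32)), "pct x",np.percentile(L[:,0],[1,99]),"y",np.percentile(L[:,1],[1,99]))
    T=rect(w,.15,.28,(.5,.62,-.13,-.02)); print("stem mean",T.mean(0), "zmax",T[:,2].max())
    Z=rect(w,.264,.28,(.5,.62,-.13,-.02)); print("stemtop",Z.mean(0))
    d=(L[:,:2].mean(0)-c);print("leg in jig",d@X,d@Y)
E
```

```text
top corner [0.6688 0.0726] yaw 0.1428 698 220 fence u pct [0.00021421 0.02253456] stop v [0.0007225  0.02181435]
leg box ((0.5590516328811646, -0.07448209822177887), (0.05612698569893837, 0.05208355560898781), 2.5591418743133545) pct x [0.53120226 0.58627652] y [-0.10078866 -0.0476358 ]
stem mean [ 0.55424153 -0.07350176  0.23158598] zmax 0.2754714072150608
stemtop [ 0.55876455 -0.07530743  0.26924083]
leg in jig -0.1353634984137921 -0.1272624791345886
scene corner [0.6718 0.0802] yaw 0.1386 812 141 fence u pct [-0.00219665  0.02166756] stop v [-0.00355583  0.01866278]
leg box ((0.5608022809028625, -0.07002317905426025), (0.06053457409143448, 0.06007055938243866), 1.382016658782959) pct x [0.53228435 0.58979885] y [-0.09812698 -0.0411641 ]
stem mean [ 0.56576338 -0.06633227  0.21442599] zmax 0.2739943784558827
stemtop [ 0.56244613 -0.06980543  0.26857811]
leg in jig -0.12124277604792182 -0.12753764382366223
```

```bash
cat >> h.py <<'E'
C=np.array([.670,.0745]); A=.141
def fr(fwd,th,A=None):
    A=globals()['A'] if A is None else A
    a=A+(0 if fwd=='x' else np.pi/2)
    X=np.array([np.cos(a),np.sin(a),0]);Z=np.array([0,0,1.])
    t=np.radians(th); x=np.cos(t)*X+np.sin(t)*Z; z=np.sin(t)*X-np.cos(t)*Z
    return np.stack([x,np.cross(z,x),z],1)
def j2w(u,v,z):
    X=np.array([np.cos(A),np.sin(A)]);Y=np.array([-np.sin(A),np.cos(A)])
    return np.r_[C+u*X+v*Y,z]
def w2j(p):
    X=np.array([np.cos(A),np.sin(A)]);Y=np.array([-np.sin(A),np.cos(A)]);d=np.array(p)[:2]-C
    return np.array([d@X,d@Y])
OFF=np.array([.0095,0,.066])
def tcp_for_edge(E,Rm): return E-Rm@OFF
def cur():
    s=sense(); return np.array(s["ee_pos"]),R.from_quat(s["tool_rot"]).as_matrix(),s
def edge():
    p,Rm,s=cur(); E=p+Rm@OFF; return np.r_[w2j(E),E[2]]
def rows(p1,R1,n=None,p0=None,R0=None):
    if p0 is None: p0,R0,_=cur()
    rv=R.from_matrix(R0.T@R1).as_rotvec(degrees=True)
    if n is None: n=int(np.ceil(max(np.linalg.norm(p1-p0)/.045,np.linalg.norm(rv)/9.5,1)))
    p,Rm=p0.copy(),R0.copy();out=[]
    for i in range(n):
        tp=p0+(p1-p0)*(i+1)/n; tR=R0@R.from_rotvec(rv*(i+1)/n,degrees=True).as_matrix()
        s=np.round(Rm.T@(tp-p)*100,1); r=np.round(R.from_matrix(Rm.T@tR).as_rotvec(degrees=True),1)
        out.append(s.tolist()+r.tolist()); p=p+Rm@(s/100); Rm=Rm@R.from_rotvec(r,degrees=True).as_matrix()
    for o in out: print(str(o).replace(" ","").replace("-0.0,","0,").replace(".0,",",").replace(".0]","]"),end=",")
    print(); return p,Rm
E
python3 - <<'E'
from h import *
p0,R0,s=cur()
a,b=rows(np.array([.42,.2,.32]),fr('x',0))
print(b.round(2))
R1=fr('x',28);E=j2w(-.195,-.131,.020);print(tcp_for_edge(E,R1))
E
```

```text
[-1.8,-1.8,-0.2,0,0,9.1],[-2.1,-1.5,-0.1,0,0,9.1],[-2.2,-1.1,-0.2,0,0,9.1],[-2.5,-0.7,-0.2,0,0,9.1],[-2.5,-0.4,-0.2,0,0,9.1],[-2.5,0,-0.1,0,0,9.2],[-2.5,0.5,-0.2,0,0,9.1],[-2.4,0.8,-0.2,0,0,9.1],[-2.2,1.2,-0.2,0,0,9.1],[-2.1,1.5,-0.1,0,0,9.1],[-1.7,1.9,-0.2,0,0,9.1],[-1.4,2.1,-0.2,0,0,9.1],[-1.1,2.3,-0.2,0,0,9.1],[-0.7,2.4,-0.1,0,0,9.1],[-0.4,2.5,-0.2,0,0,9.1],[0.1,2.6,-0.2,0,0,9.2],
[[ 0.99  0.14 -0.  ]
 [ 0.14 -0.99  0.  ]
 [ 0.   -0.   -1.  ]]
[ 0.45636266 -0.08813717  0.07381456]
```

Call:
step_arm([
  [-1.8,-1.8,-0.2,0,0,9.1],
  [-2.1,-1.5,-0.1,0,0,9.1],
  [-2.2,-1.1,-0.2,0,0,9.1],
  [-2.5,-0.7,-0.2,0,0,9.1],
  [-2.5,-0.4,-0.2,0,0,9.1],
  [-2.5,0,-0.1,0,0,9.2],
  [-2.5,0.5,-0.2,0,0,9.1],
  [-2.4,0.8,-0.2,0,0,9.1],
], claw=0)

```text
clock: 2.1
ee_pos: [0.3537, 0.391, 0.3065]
tool_rot: [0.762, 0.647, 0.0, -0.0]
force: [0.6, -0.3, 0.5]
grip_width: 0.0163
```

Call:
step_arm([
  [-2.2,1.2,-0.2,0,0,9.1],
  [-2.1,1.5,-0.1,0,0,9.1],
  [-1.7,1.9,-0.2,0,0,9.1],
  [-1.4,2.1,-0.2,0,0,9.1],
  [-1.1,2.3,-0.2,0,0,9.1],
  [-0.7,2.4,-0.1,0,0,9.1],
  [-0.4,2.5,-0.2,0,0,9.1],
  [0.1,2.6,-0.2,0,0,9.2],
])

```text
clock: 3.1
ee_pos: [0.42, 0.1989, 0.3205]
tool_rot: [0.998, 0.068, 0.0, -0.0]
force: [0.0, -0.0, -0.3]
grip_width: 0.0003
```

Run:
```python
from h import *
p0,R0,s=cur();print(s["clock"],p0.round(3),R0.round(2).tolist(),np.round(s["q"],2),s["grip_width"])
rows(np.array([.42,-.08,.30]),fr('x',0))
```

```text
3.1 [0.42  0.199 0.321] [[0.99, 0.13, 0.0], [0.13, -0.99, 0.0], [0.0, -0.0, -1.0]] [-0.6   0.1   0.11  1.98 -0.01  1.06 -1.92] 0.00029751587550973116
[-0.5,3.9,0.3,0,0,-0],[-0.6,4,0.3,0,0,-0.1],[-0.5,3.9,0.3,0,0,-0],[-0.6,4,0.3,0,0,-0.1],[-0.5,3.9,0.3,0,0,-0],[-0.6,4,0.2,0,0,-0.1],[-0.5,3.9,0.3,0,0,-0],
```

Call:
step_arm([
  [-0.5,3.9,0.3,0,0,0],
  [-0.6,4,0.3,0,0,0],
  [-0.5,3.9,0.3,0,0,0],
  [-0.6,4,0.3,0,0,0],
  [-0.5,3.9,0.3,0,0,0],
  [-0.6,4,0.2,0,0,0],
  [-0.5,3.9,0.3,0,0,0],
])

```text
clock: 3.98
ee_pos: [0.4208, -0.0803, 0.3005]
tool_rot: [0.998, 0.07, 0.001, -0.0]
force: [0.2, -0.0, 0.8]
grip_width: 0.0004
```

Run:
```python
from h import *
p0,R0,s=cur();print(s["clock"],p0.round(3),np.round(s["q"],2))
R1=fr('x',28);p1=tcp_for_edge(j2w(-.195,-.131,.020),R1)
p,r=rows(np.array([.44,-.083,.20]),R1)
rows(p1,R1,None,p,r)
```

```text
3.975 [ 0.421 -0.08   0.301] [-0.25  0.05  0.39  2.09 -0.02  1.   -1.28]
[0.6,0.2,3.4,0,9.3,-0],[0.1,0.2,3.4,0,9.3,-0],[-0.5,0.1,3.3,0,9.3,-0],
[-1.5,0.3,4,0,0,-0],[-1.5,0.2,3.9,0,0,-0],[-1.5,0.3,4,0,0,-0],
```

Call:
step_arm([
  [0.6,0.2,3.4,0,9.3,0],
  [0.1,0.2,3.4,0,9.3,0],
  [-0.5,0.1,3.3,0,9.3,0],
])

```text
clock: 4.35
ee_pos: [0.4363, -0.0756, 0.2194]
tool_rot: [0.979, 0.075, 0.188, -0.021]
force: [-0.0, 1.4, -0.4]
grip_width: 0.0004
```

Run:
```python
from h import *
p0,R0,s=cur();print(s["clock"],p0.round(3),np.round(s["q"],2),R0.round(2).tolist())
R1=fr('x',28);p1=tcp_for_edge(j2w(-.195,-.131,.020),R1)
rows(p1,R1)
p=read_camera("wrist");save(p,"w1.png");p=read_camera("scene");save(p,"s1.png")
```

```text
4.35 [ 0.436 -0.076  0.219] [ 0.02  0.06  0.2   2.37 -0.42  0.39 -0.84] [[0.92, 0.16, 0.36], [0.14, -0.99, 0.07], [0.37, -0.01, -0.93]]
[-0.9,0.4,3.5,-0.3,1.6,0.1],[-1.1,0.5,3.6,-0.2,1.5,0.1],[-1.1,0.4,3.4,-0.3,1.6,0.1],[-1.2,0.4,3.5,-0.2,1.5,0.2],
```

View pics/s1.png

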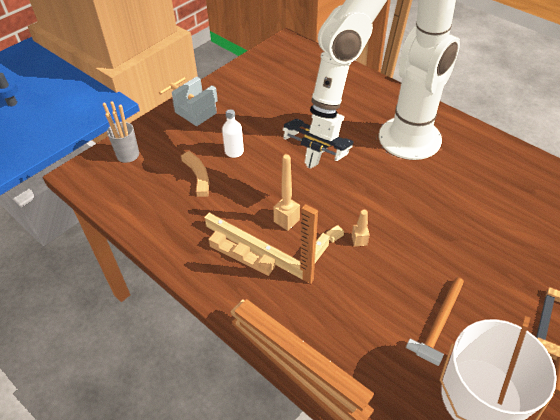

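View pics/w1.png

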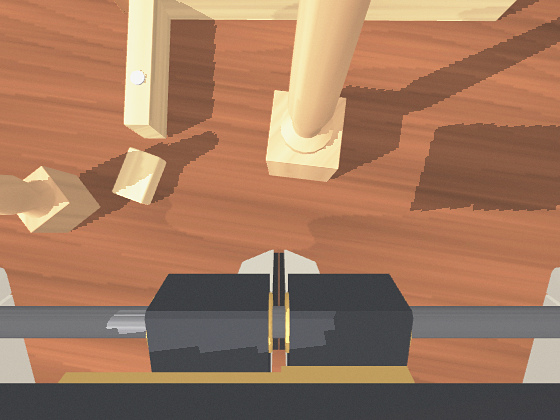

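Run:
```python
from h import *
p0,R0,s=cur();p=read_camera("wrist");T=np.array(p["T_tool_cam"]);print(T.round(3).tolist())
K=np.array(p["camera_matrix"]);Tw=np.eye(4);Tw[:3,:3]=R0;Tw[:3,3]=p0;p["extrinsics"]=Tw@T
w=cloud(p).reshape(-1,3)
L=rect(w,.064,.074,(.5,.62,-.13,-.02));print("leg top",cv2.minAreaRect(L[:,:2].astype(np.float32)),len(L))
J=rect(w,.04,.05,(.5,.75,.03,.14));print("stop",cv2.minAreaRect(J[:,:2].astype(np.float32)),len(J))
F=rect(w,.04,.05,(.62,.75,-.2,.02));print("fence near",len(F), np.percentile(F@np.array([np.cos(A),np.sin(A),0]),[1,5]) if len(F) else 0,"model",C@np.array([np.cos(A),np.sin(A)]))
print("bench",np.median(w[np.abs(w[:,2])<.015][:,2]))
# fingers in tool frame
d=cloud({**p,"extrinsics":T}).reshape(-1,3); d=d[(d[:,2]<.07)&(d[:,2]>-.05)&(abs(d[:,0])<.1)]
for z in np.arange(-.02,.07,.01):
    q=d[abs(d[:,2]-z)<.005]
    if len(q): print(round(z,3),q[:,0].max().round(3),q[:,1].min().round(3),q[:,1].max().round(3))
R1=fr('x',22);p1=tcp_for_edge(j2w(-.19,-.131,.020),R1);print(p1)
rows(p1,R1)
```

```text
[[0.001, -0.952, -0.305, 0.085], [1.0, 0.001, -0.0, 0.0], [0.0, -0.305, 0.952, -0.092], [0.0, 0.0, 0.0, 1.0]]
leg top ((0.5615062117576599, -0.07559677958488464), (0.0561378188431263, 0.05607294291257858), 2.171649932861328) 2561
stop ((0.5761091113090515, 0.08246491104364395), (0.06444616615772247, 0.1737033873796463), 74.27352142333984) 3500
fence near 0 0 model 0.6738206197913442
bench 0.00011135018217611758
-0.02 0.039 -0.07 0.072
-0.01 0.039 -0.08 0.081
0.0 0.038 -0.081 0.081
0.01 0.002 -0.002 0.003
0.02 0.012 -0.002 0.003
0.03 0.013 -0.003 0.004
0.04 0.013 -0.017 0.018
0.05 0.1 -0.017 0.025
0.06 0.1 -0.014 0.029
[ 0.46709592 -0.08661367  0.07763537]
[-0.7,0.4,3.6,-0.2,0.1,0.1],[-0.7,0.4,3.6,-0.3,0,0.1],[-0.7,0.3,3.5,-0.2,0.1,0],[-0.7,0.4,3.6,-0.3,0.1,0.1],
```

Run:
```python
from h import *
R1=fr('x',30);p1=tcp_for_edge(j2w(-.182,-.132,.020),R1);print(p1)
p,r=rows(p1+np.array([-.005,0,.05]),R1)
rows(p1,R1,2,p,r)
```

```text
[ 0.46753847 -0.08756088  0.07240768]
[-0.5,0.5,3.3,-0.3,2.8,0.1],[-0.7,0.5,3.3,-0.4,2.7,0.1],[-0.8,0.5,3.3,-0.3,2.8,0],
[-1,0,2.3,0,0,0],[-1.1,0,2.3,0,0,0],
```

Call:
step_arm([
  [-0.5,0.5,3.3,-0.3,2.8,0.1],
  [-0.7,0.5,3.3,-0.4,2.7,0.1],
  [-0.8,0.5,3.3,-0.3,2.8,0],
  [0,0,0,0,0,0],
])

```text
clock: 5.0
ee_pos: [0.4576, -0.0756, 0.1685]
tool_rot: [0.968, 0.077, 0.237, -0.031]
force: [0.4, -0.6, -0.0]
grip_width: 0.0004
```

Run:
```python
from h import *
p0,R0,s=cur();print(s["clock"],p0.round(3),np.round(s["q"],2),R0.round(2).tolist(),edge().round(4))
R1=fr('x',30);p1=tcp_for_edge(j2w(-.182,-.132,.020),R1)
rows(p1,R1,3)
```

```text
5.0 [ 0.458 -0.076  0.169] [ 0.23  0.21  0.    2.41 -1.2   0.22 -0.03] [[0.88, 0.16, 0.45], [0.14, -0.99, 0.1], [0.46, -0.02, -0.89]] [-0.1925 -0.1165  0.1144]
[-1.2,0.5,3,-0.6,0.8,0.2],[-1.3,0.5,2.9,-0.6,0.8,0.2],[-1.4,0.5,2.9,-0.7,0.8,0.2],
```

Run:
```python
from h import *
rows(np.array([.43,-.08,.29]),fr('x',0),5)
```

```text
[0.6,-0.1,-2.4,-0.3,-5.5,0.2],[0.4,0,-2.5,-0.4,-5.5,0.2],[0.2,0,-2.5,-0.3,-5.5,0.2],[-0.1,-0.1,-2.5,-0.3,-5.5,0.2],[-0.3,0,-2.4,-0.4,-5.6,0.2],
```

Call:
step_arm([
  [0.6,-0.1,-2.4,-0.3,-5.5,0.2],
  [0.4,0,-2.5,-0.4,-5.5,0.2],
  [0.2,0,-2.5,-0.3,-5.5,0.2],
  [-0.1,-0.1,-2.5,-0.3,-5.5,0.2],
  [-0.3,0,-2.4,-0.4,-5.6,0.2],
  [0,0,0,0,0,0],
])

```text
clock: 5.75
ee_pos: [0.4345, -0.0739, 0.2647]
tool_rot: [0.995, 0.083, 0.062, -0.017]
force: [0.8, 0.3, -0.2]
grip_width: 0.0004
```

Call:
step_arm([
  [0,0,0,0,0,-10],
  [0,0,0,0,0,-10],
  [0,0,0,0,0,-10],
  [0,0,0,0,0,-10],
  [0,0,0,0,0,-10],
  [0,0,0,0,0,-10],
  [0,0,0,0,0,-10],
  [0,0,0,0,0,-10],
  [0,0,0,0,0,-10],
])

```text
clock: 6.88
ee_pos: [0.4313, -0.0739, 0.2612]
tool_rot: [0.643, 0.763, 0.054, 0.029]
force: [-0.0, 0.8, 0.1]
grip_width: 0.0005
```

Run:
```python
from h import *
p0,R0,s=cur();print(s["clock"],p0.round(3),np.round(s["q"],2),R0.round(2).tolist())
```

```text
6.875 [ 0.431 -0.074  0.261] [-0.15  0.07  0.32  2.18 -0.12  0.79  0.41] [[-0.17, 0.98, 0.11], [0.99, 0.17, 0.05], [0.03, 0.12, -0.99]]
```

```bash
cat >> h.py <<'E'
H=np.diag([-1.,-1,1])
def frm(fwd,th): return fr(fwd,th)@H
OFFM=np.array([-.0095,0,.066])
def edgem():
    p,Rm,s=cur(); E=p+Rm@OFFM; return np.r_[w2j(E),E[2]]
E
python3 - <<'E'
from h import *
R1=frm('x',18)
rows(np.array([.44,-.088,.24]),R1)
E
```

```text
[-0.2,0,0.2,-0.7,-1,-8.8],[-0.1,0.1,0.2,-0.8,-1,-8.9],[-0.2,-0.1,0.2,-0.7,-1,-8.8],[-0.1,0,0.3,-0.7,-1,-8.8],[-0.1,-0.1,0.2,-0.7,-1,-8.9],[-0.2,-0.1,0.2,-0.8,-1,-8.8],[-0.1,-0.1,0.2,-0.7,-1,-8.8],[0,-0.1,0.3,-0.7,-1,-8.9],[-0.1,-0.2,0.2,-0.7,-1.1,-8.8],[0,-0.1,0.2,-0.7,-1,-8.8],
```

Call:
step_arm([
  [-0.2,0,0.2,-0.7,-1,-8.8],
  [-0.1,0.1,0.2,-0.8,-1,-8.9],
  [-0.2,-0.1,0.2,-0.7,-1,-8.8],
  [-0.1,0,0.3,-0.7,-1,-8.8],
  [-0.1,-0.1,0.2,-0.7,-1,-8.9],
  [-0.2,-0.1,0.2,-0.8,-1,-8.8],
  [-0.1,-0.1,0.2,-0.7,-1,-8.8],
  [0,-0.1,0.3,-0.7,-1,-8.9],
  [-0.1,-0.2,0.2,-0.7,-1.1,-8.8],
  [0,-0.1,0.2,-0.7,-1,-8.8],
])

```text
clock: 8.12
ee_pos: [0.4396, -0.0877, 0.24]
tool_rot: [-0.069, 0.985, 0.011, 0.157]
force: [-0.1, -0.1, 0.3]
grip_width: 0.0007
```

Run:
```python
from h import *
p0,R0,s=cur();print(s["clock"],p0.round(3),np.round(s["q"],2),R0.round(2).tolist(),edgem())
R1=frm('x',18);p1=p0+np.array([0,0,0])
p1=j2w(-.185,-.132,.018)-R1@OFFM;print(p1)
rows(p1,R1,6)
```

```text
8.125 [ 0.44  -0.088  0.24 ] [-0.04  0.04  0.26  2.3  -0.24  0.51  2.12] [[-0.94, -0.14, 0.31], [-0.13, 0.99, 0.04], [-0.31, -0.0, -0.95]] [-0.22144491 -0.12824984  0.18018212]
[ 0.47624825 -0.0863246   0.07783407]
[0.3,-0.1,2.8,0,0,-0],[0.2,0,2.7,0,0,-0],[0.3,-0.1,2.8,0,0,-0],[0.2,0,2.7,0,0,-0],[0.3,-0.1,2.8,0,0,-0],[0.3,-0.1,2.7,0,0.1,-0],
```

Call:
step_arm([
  [0.3,-0.1,2.8,0,0,0],
  [0.2,0,2.7,0,0,0],
  [0.3,-0.1,2.8,0,0,0],
  [0.2,0,2.7,0,0,0],
  [0.3,-0.1,2.8,0,0,0],
  [0.3,-0.1,2.7,0,0,0],
  [0,0,0,0,0,0],
])

```text
clock: 9.0
ee_pos: [0.482, -0.0877, 0.0895]
tool_rot: [-0.067, 0.987, 0.014, 0.145]
force: [0.1, -0.2, 1.4]
grip_width: -0.0
```

Run:
```python
from h import *
p0,R0,s=cur();print(s["clock"],p0.round(3),np.round(s["q"],2),R0.round(2).tolist(),edgem(),s["force"])
p=read_camera("scene");save(p,"s2.png");p=read_camera("top");save(p,"t2.png")
i=cv2.imread("pics/s2.png")[90:290,180:420];cv2.imwrite("pics/s2c.png",cv2.resize(i,None,fx=3,fy=3))
R1=frm('x',18)
rows(j2w(-.145,-.132,.018)-R1@OFFM,R1,8)
```

```text
9.0 [ 0.482 -0.088  0.089] [ 0.14  0.44  0.06  2.28 -0.7   0.19  2.57] [[-0.95, -0.14, 0.29], [-0.13, 0.99, 0.05], [-0.29, 0.01, -0.96]] [-0.18072097 -0.13380894  0.029031  ] [ 0.12800545 -0.20043502  1.3722868 ]
[-0.4,0,0.3,0,-0.1,-0],[-0.3,0,0.3,0.1,-0.2,-0.1],[-0.4,0.1,0.2,0,-0.1,-0],[-0.4,0,0.3,0.1,-0.2,-0.1],[-0.3,0,0.3,0,-0.1,-0],[-0.4,0,0.3,0.1,-0.1,-0.1],[-0.4,0.1,0.3,0,-0.2,0],[-0.3,0,0.3,0.1,-0.1,-0],
```

View pics/s2c.png

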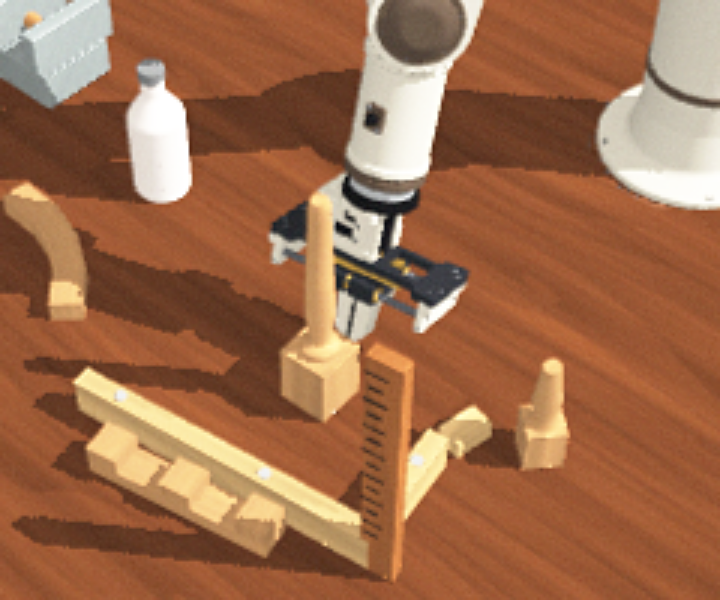

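Run:
```python
from h import *
p0,R0,s=cur()
R1=frm('x',16)
rows(j2w(-.162,-.132,.027)-R1@OFFM,R1,6)
```

```text
[-0.3,0,0.1,0.1,0.1,-0.1],[-0.3,0.1,0.2,0,0.2,-0],[-0.3,0,0.1,0.1,0.1,-0.1],[-0.3,0,0.2,0.1,0.2,-0],[-0.3,0.1,0.1,0,0.1,-0.1],[-0.3,0,0.1,0.1,0.2,-0],
```

Call:
step_arm([
  [-0.3,0,0.1,0.1,0.1,-0.1],
  [-0.3,0.1,0.2,0,0.2,0],
  [-0.3,0,0.1,0.1,0.1,-0.1],
  [-0.3,0,0.2,0.1,0.2,0],
  [-0.3,0.1,0.1,0,0.1,-0.1],
  [-0.3,0,0.1,0.1,0.2,0],
])

```text
clock: 9.85
ee_pos: [0.5014, -0.0824, 0.0878]
tool_rot: [-0.069, 0.988, 0.01, 0.139]
force: [-0.0, -0.5, -0.1]
grip_width: 0.0001
```

Run:
```python
from h import *
p0,R0,s=cur();print(s["clock"],p0.round(3),np.round(s["q"],2),R0.round(3).tolist(),edgem(),s["force"])
R1=frm('x',16)
rows(j2w(-.135,-.132,.022)-R1@OFFM,R1,8)
```

```text
9.85 [ 0.501 -0.082  0.088] [ 0.05  0.47  0.13  2.23 -0.67  0.22  2.51] [[-0.952, -0.14, 0.273], [-0.134, 0.99, 0.04], [-0.275, 0.001, -0.961]] [-0.16162139 -0.1316125   0.02696685] [-0.0385071  -0.49303525 -0.0844745 ]
[-0.3,0,0.2,0,0,-0],[-0.3,0,0.1,0,0,-0],[-0.3,0,0.2,0,0,-0],[-0.3,0,0.1,0,0,-0],[-0.3,0,0.2,0,0,-0],[-0.3,0,0.1,0.1,0,-0],[-0.3,0,0.2,0,0,-0],[-0.3,0,0.1,0,0,-0.1],
```

Call:
step_arm([
  [-0.3,0,0.2,0,0,0],
  [-0.3,0,0.1,0,0,0],
  [-0.3,0,0.2,0,0,0],
  [-0.3,0,0.1,0,0,0],
  [-0.3,0,0.2,0,0,0],
  [-0.3,0,0.1,0.1,0,0],
  [-0.3,0,0.2,0,0,0],
  [-0.3,0,0.1,0,0,-0.1],
])

```text
clock: 10.85
ee_pos: [0.5276, -0.0788, 0.0829]
tool_rot: [-0.07, 0.988, 0.01, 0.139]
force: [-2.0, -1.3, 1.5]
grip_width: 0.0006
```

```bash
cat >> h.py <<'E'
def look(tag):
    for n in("top","scene"):
        p=read_camera(n);save(p,f"{n}_{tag}.png");w=cloud(p).reshape(-1,3)
        Z=w[(w[:,2]>.255)&(w[:,2]<.285)&(w[:,0]>.5)&(w[:,0]<.72)&(w[:,1]<.12)&(w[:,1]>-.15)]
        # cluster near: exclude rule
        uv=np.array([w2j(q) for q in Z]); 
        if len(uv):
            Z=Z[(uv[:,0]<.0)&(uv[:,1]<.005)]
        if len(Z): m=Z.mean(0); print(n,"stemtop",m.round(4),"jig",w2j(m).round(4),len(Z))
        if len(Z):
            k=(w[:,2]>.058)&(w[:,2]<.076)&(np.hypot(w[:,0]-m[0],w[:,1]-m[1])<.045)
            L=w[k]
            if len(L)>20:
                r=cv2.minAreaRect(L[:,:2].astype(np.float32));print("  block",np.round(r[0],4),np.round(r[1],4),round(r[2],1),"jigxy",w2j(r[0]).round(4),len(L))
E
python3 - <<'E'
from h import *
p0,R0,s=cur();print(s["clock"],p0.round(3),np.round(s["q"],2),R0.round(3).tolist(),edgem(),s["force"])
look("3")
R1=frm('x',16)
rows(j2w(-.100,-.132,.020)-R1@OFFM,R1,9)
E
```

```text
10.85 [ 0.528 -0.079  0.083] [ 0.01  0.51  0.15  2.18 -0.67  0.24  2.48] [[-0.952, -0.141, 0.273], [-0.136, 0.99, 0.038], [-0.276, -0.001, -0.961]] [-0.13518097 -0.13175708  0.02205061] [-2.01784279 -1.33289518  1.51327202]
top stemtop [ 0.5781 -0.0707  0.2685] jig [-0.1114 -0.1308] 58
  block [ 0.586  -0.0706] [0.0468 0.0567] 5.3 jigxy [-0.1035 -0.1319] 107
scene stemtop [ 0.5325 -0.0718  0.2678] jig [-0.1567 -0.1255] 217
  block [ 0.5512 -0.06  ] [0.0427 0.0334] 29.8 jigxy [-0.1365 -0.1165] 81
[-0.4,0,0.1,0,0,0],[-0.3,0,0.2,0,0,0],[-0.4,0,0.1,0,0,0],[-0.4,0,0.1,0,0,0],[-0.3,0,0.2,0,0,0],[-0.4,0,0.1,0,0,0],[-0.4,0,0.1,0,0,0.1],[-0.3,0,0.1,0,0,-0],[-0.4,0,0.2,0,0,-0],
```

Run:
```python
import cv2
i=cv2.imread("pics/scene_3.png")[90:290,180:420];cv2.imwrite("pics/s3c.png",cv2.resize(i,None,fx=3,fy=3))
```

```text
(no output)
```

View pics/s3c.png

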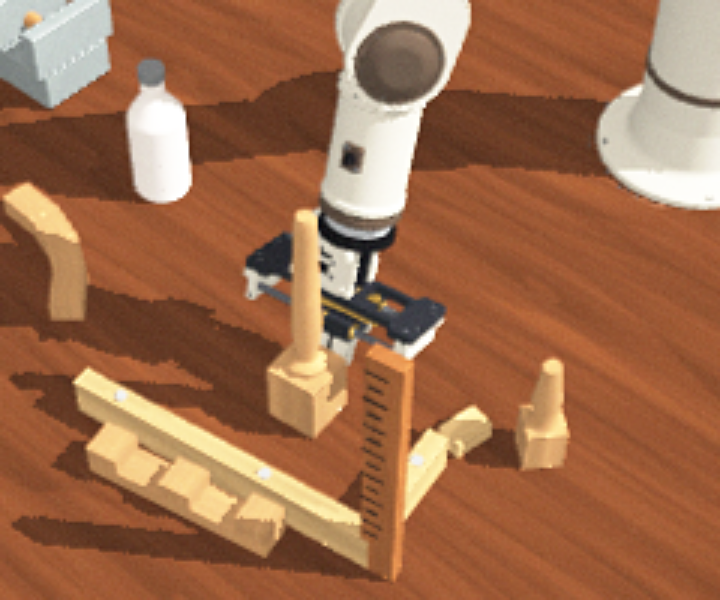

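The leg is sliding upright and turning square to the fence (block yaw now about 5°, jig about 8°). I'll keep pushing.

Call:
step_arm([
  [-0.4,0,0.1,0,0,0],
  [-0.3,0,0.2,0,0,0],
  [-0.4,0,0.1,0,0,0],
  [-0.4,0,0.1,0,0,0],
  [-0.3,0,0.2,0,0,0],
  [-0.4,0,0.1,0,0,0],
  [-0.4,0,0.1,0,0,0],
  [-0.3,0,0.1,0,0,0],
  [-0.4,0,0.2,0,0,0],
])

```text
clock: 12.08
ee_pos: [0.5622, -0.0739, 0.0805]
tool_rot: [-0.07, 0.988, 0.009, 0.139]
force: [-2.1, -0.5, 1.7]
grip_width: 0.0007
```

Run:
```python
from h import *
p0,R0,s=cur();print(s["clock"],np.round(s["q"],2),edgem(),s["force"])
look("4")
R1=frm('x',16)
rows(j2w(-.070,-.132,.020)-R1@OFFM,R1,9)
```

```text
12.075 [-0.04  0.55  0.19  2.1  -0.65  0.28  2.43] [-0.10021232 -0.13182809  0.01972065] [-2.14183293 -0.46266312  1.74760975]
top stemtop [ 0.6147 -0.0644  0.2677] jig [-0.0743 -0.1298] 53
  block [ 0.6201 -0.0644] [0.048  0.0558] 6.7 jigxy [-0.0689 -0.1305] 110
scene stemtop [ 0.5526 -0.0604  0.2693] jig [-0.1352 -0.117 ] 333
  block [ 0.5825 -0.058 ] [0.0328 0.0287] 25.6 jigxy [-0.1053 -0.1189] 52
[-0.3,0,0.1,0,0,0],[-0.3,0,0.1,0,0,0],[-0.4,0,0.1,0,0,0],[-0.3,0,0.1,0,0,0],[-0.3,0,0,0,0,0],[-0.3,0,0.1,0,0,0],[-0.3,0,0.1,0,0,0.1],[-0.3,0,0.1,0,0,-0],[-0.4,0,0.1,0,0.1,-0],
```

Leg centre is at jig x ≈ -0.072, as expected. Another 30 mm should leave it about 14 mm short of contact.

Call:
step_arm([
  [-0.3,0,0.1,0,0,0],
  [-0.3,0,0.1,0,0,0],
  [-0.4,0,0.1,0,0,0],
  [-0.3,0,0.1,0,0,0],
  [-0.3,0,0,0,0,0],
  [-0.3,0,0.1,0,0,0],
  [-0.3,0,0.1,0,0,0],
  [-0.3,0,0.1,0,0,0],
  [-0.4,0,0.1,0,0,0],
])

```text
clock: 13.3
ee_pos: [0.5921, -0.0697, 0.0809]
tool_rot: [-0.07, 0.988, 0.009, 0.139]
force: [-2.2, -0.1, 1.5]
grip_width: 0.0006
```

Call:
step_arm([
  [-0.2,0,0,0,0,0],
  [-0.2,0,0.1,0,0,0],
  [-0.2,0,0.1,0,0,0],
  [-0.2,0,0,0,0,0],
])

```text
clock: 13.8
ee_pos: [0.6001, -0.0685, 0.081]
tool_rot: [-0.07, 0.988, 0.009, 0.139]
force: [-0.9, 0.5, -1.0]
grip_width: 0.0004
```

Run:
```python
from h import *
p0,R0,s=cur();print(s["clock"],np.round(s["q"],2),edgem(),s["force"])
look("5")
```

```text
13.8 [-0.09  0.59  0.23  2.02 -0.63  0.33  2.38] [-0.06198609 -0.13179564  0.02021688] [-0.93342175  0.52361908 -0.96350184]
top stemtop [ 0.6536 -0.0584  0.268 ] jig [-0.0349 -0.1293] 51
  block [ 0.6586 -0.0582] [0.0478 0.0558] 8.2 jigxy [-0.0299 -0.1298] 106
scene stemtop [ 0.5892 -0.0539  0.2689] jig [-0.0981 -0.1158] 344
  block [ 0.6198 -0.0534] [0.0327 0.0324] 29.8 jigxy [-0.0677 -0.1196] 57
```

Call:
step_arm([
  [-0.1,0,0,0,0,0],
  [-0.1,0,0.1,0,0,0],
  [-0.1,0,0,0,0,0],
  [0,0,0,0,0,0],
])

```text
clock: 14.4
ee_pos: [0.6033, -0.0681, 0.081]
tool_rot: [-0.07, 0.988, 0.009, 0.139]
force: [-0.1, 0.4, -1.5]
grip_width: 0.0003
```

Call:
step_arm([
  [-0.1,0,0,0,0,0],
  [-0.1,0,0.1,0,0,0],
  [0,0,0,0,0,0],
])

```text
clock: 14.78
ee_pos: [0.605, -0.0678, 0.0805]
tool_rot: [-0.07, 0.988, 0.01, 0.139]
force: [-3.2, -0.2, 1.5]
grip_width: 0.0003
```

Call:
step_arm([
  [-0.1,0,0,0,0,0],
  [0,0,0,0,0,0],
])

```text
clock: 15.02
ee_pos: [0.6053, -0.0677, 0.0805]
tool_rot: [-0.07, 0.988, 0.01, 0.138]
force: [-5.6, -0.9, 3.1]
grip_width: 0.0003
```

Call:
step_arm([
  [-0.1,0,0,0,0,0],
  [-0.1,0,0,0,0,0],
  [0,0,0,0,0,0],
])

```text
clock: 15.4
ee_pos: [0.6057, -0.0676, 0.0805]
tool_rot: [-0.07, 0.988, 0.01, 0.137]
force: [-9.4, -0.6, 5.8]
grip_width: 0.0004
```

Run:
```python
from h import *
p0,R0,s=cur();print(s["clock"],np.round(s["q"],2),edgem(),s["force"])
look("6")
p=dict(img=None)
i=cv2.imread("pics/top_6.png")[180:300,210:370];cv2.imwrite("pics/t6c.png",cv2.resize(i,None,fx=5,fy=5))
```

```text
15.4 [-0.1   0.6   0.24  2.   -0.63  0.34  2.37] [-0.05657797 -0.13157341  0.01955711] [-9.43830988 -0.64258755  5.76103279]
top stemtop [ 0.6579 -0.0578  0.2672] jig [-0.0306 -0.1293] 57
  block [ 0.6665 -0.0571] [0.0434 0.056 ] 9.1 jigxy [-0.0219 -0.1298] 97
scene stemtop [ 0.5948 -0.0537  0.2691] jig [-0.0924 -0.1164] 341
  block [ 0.6222 -0.0456] [0.0347 0.0435] 35.1 jigxy [-0.0642 -0.1122] 55
```

View pics/t6c.png

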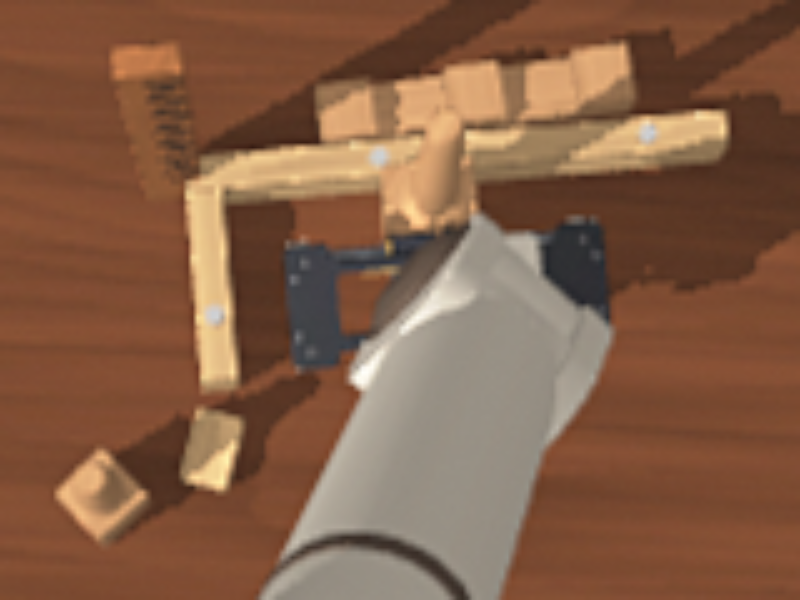

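The leg now stands flat on the fence: block top at about (425,190) in the crop, force about 9 N, and the finger edge at jig x = -0.0566 (expected -0.056). Next I'll retract straight back, then go up and round to its -y side.

Run:
```python
from h import *
p0,R0,s=cur()
X=np.array([np.cos(A),np.sin(A),0])
p,r=rows(p0-.06*X+[0,0,.004],R0,4)
p,r=rows(np.array([.54,-.16,.28]),fr('y',0)@R.from_rotvec([0,0,-30],degrees=True).as_matrix(),8,p,r)
p,r=rows(np.array([.60,-.22,.27]),fr('y',0),5,p,r)
```

```text
[1.4,0,-0.5,0,0,0],[1.4,0,-0.5,0,0,0],[1.4,0,-0.5,0,0,0],[1.5,0,-0.5,0,0,0],
[-0.5,-1,-2.4,1,1.8,7.5],[-0.5,-1,-2.4,1.1,1.8,7.4],[-0.5,-1,-2.4,1,1.7,7.5],[-0.6,-1,-2.4,1,1.8,7.4],[-0.7,-0.9,-2.5,1.1,1.8,7.5],[-0.7,-0.8,-2.4,1,1.8,7.4],[-0.7,-0.9,-2.4,1.1,1.8,7.5],[-0.8,-0.7,-2.4,1,1.8,7.4],
[-1.7,0.2,0.2,0,0,6],[-1.6,0.4,0.2,0,0,6],[-1.6,0.5,0.2,0,0,6],[-1.6,0.7,0.2,0,0,6],[-1.4,0.9,0.1,0,0,6],
```

Call:
step_arm([
  [1.4,0,-0.5,0,0,0],
  [1.4,0,-0.5,0,0,0],
  [1.4,0,-0.5,0,0,0],
  [1.5,0,-0.5,0,0,0],
])

```text
clock: 16.0
ee_pos: [0.5477, -0.0761, 0.0852]
tool_rot: [-0.07, 0.988, 0.009, 0.139]
force: [-0.4, -1.0, -0.7]
grip_width: 0.0004
```

Call:
step_arm([
  [-0.5,-1,-2.4,1,1.8,7.5],
  [-0.5,-1,-2.4,1.1,1.8,7.4],
  [-0.5,-1,-2.4,1,1.7,7.5],
  [-0.6,-1,-2.4,1,1.8,7.4],
  [-0.7,-0.9,-2.5,1.1,1.8,7.5],
  [-0.7,-0.8,-2.4,1,1.8,7.4],
  [-0.7,-0.9,-2.4,1.1,1.8,7.5],
  [-0.8,-0.7,-2.4,1,1.8,7.4],
])

```text
clock: 17.0
ee_pos: [0.5411, -0.1597, 0.2808]
tool_rot: [0.439, 0.898, 0.001, 0.001]
force: [-0.2, -0.7, -0.0]
grip_width: 0.0004
```

Call:
step_arm([
  [-1.7,0.2,0.2,0,0,6],
  [-1.6,0.4,0.2,0,0,6],
  [-1.6,0.5,0.2,0,0,6],
  [-1.6,0.7,0.2,0,0,6],
  [-1.4,0.9,0.1,0,0,6],
  [0,0,0,0,0,0],
])

```text
clock: 17.75
ee_pos: [0.6012, -0.2203, 0.2708]
tool_rot: [0.656, 0.755, 0.001, 0.002]
force: [0.0, 0.8, -0.2]
grip_width: 0.0005
```

Run:
```python
from h import *
p0,R0,s=cur();print(s["clock"],p0.round(3),np.round(s["q"],2),R0.round(2).tolist(),s["force"])
look("7")
R1=fr('y',29);p1=j2w(-.029,-.205,.024)-R1@OFF;print(p1)
p,r=rows(p1+[-.0,-.02,.10],R1,6);rows(p1,R1,5,p,r)
```

```text
17.75 [ 0.601 -0.22   0.271] [-0.35  0.66  0.98  1.64 -0.59  1.17  0.92] [[-0.14, 0.99, 0.0], [0.99, 0.14, -0.0], [-0.0, 0.0, -1.0]] [ 0.04746909  0.77355596 -0.15518475]
top stemtop [ 0.658  -0.0579  0.2668] jig [-0.0305 -0.1294] 57
  block [ 0.6594 -0.0582] [0.0573 0.0562] 8.7 jigxy [-0.0291 -0.1299] 187
scene stemtop [ 0.6628 -0.0525  0.2653] jig [-0.025  -0.1247] 69
  block [ 0.6598 -0.0538] [0.0626 0.0589] 10.1 jigxy [-0.0282 -0.1255] 236
[ 0.67576149 -0.17244736  0.07711921]
[0.3,1.3,1.6,0,4.8,0],[0.1,1.3,1.6,0,4.9,0.1],[0,1.3,1.5,0.1,4.8,-0],[-0.1,1.3,1.6,0,4.8,0],[-0.3,1.3,1.6,0,4.9,0],[-0.4,1.3,1.5,0.1,4.8,0.1],
[-0.6,0.1,1.9,0,0,-0],[-0.6,0,2,0,0,-0],[-0.7,0.1,1.9,0,0,-0],[-0.6,0,2,0,0,-0],[-0.6,0.1,1.9,0,0,-0],
```

View pics/scene_7.png

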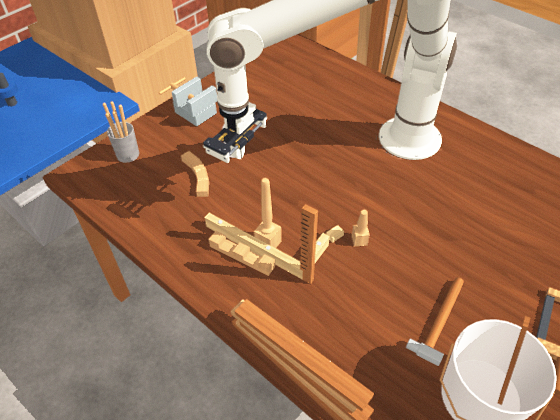

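The leg stands upright at the fence at jig (-0.029, -0.129), turned about 0.01 rad, and the hand is free behind it. Now I'll tilt and descend.

Call:
step_arm([
  [0.3,1.3,1.6,0,4.8,0],
  [0.1,1.3,1.6,0,4.9,0.1],
  [0,1.3,1.5,0.1,4.8,0],
  [-0.1,1.3,1.6,0,4.8,0],
  [-0.3,1.3,1.6,0,4.9,0],
  [-0.4,1.3,1.5,0.1,4.8,0.1],
  [0,0,0,0,0,0],
])

```text
clock: 18.73
ee_pos: [0.6757, -0.1929, 0.1756]
tool_rot: [0.635, 0.73, 0.163, -0.19]
force: [0.6, 0.6, 0.0]
grip_width: 0.0004
```

Run:
```python
from h import *
p0,R0,s=cur();print(s["clock"],p0.round(3),np.round(s["q"],2),R0.round(2).tolist(),s["force"],edge())
R1=fr('y',29);p1=j2w(-.029,-.205,.024)-R1@OFF;rows(p1,R1,5)
```

```text
18.725 [ 0.676 -0.193  0.176] [ 0.04  0.94  0.68  1.32 -0.9   1.52  1.01] [[-0.12, 0.99, -0.07], [0.87, 0.14, 0.48], [0.49, -0.0, -0.87]] [0.6003209  0.56238359 0.01512622] [-0.03201278 -0.22524406  0.12248464]
[-0.6,0.1,1.9,0,0,-0],[-0.6,0,1.9,0,0,-0.1],[-0.6,0.1,2,-0.1,0,0],[-0.6,0,1.9,0,0,-0],[-0.6,0.1,1.9,0,0,-0.1],
```

Joints are well within range.

Call:
step_arm([
  [-0.6,0.1,1.9,0,0,0],
  [-0.6,0,1.9,0,0,-0.1],
  [-0.6,0.1,2,-0.1,0,0],
  [-0.6,0,1.9,0,0,0],
  [-0.6,0.1,1.9,0,0,-0.1],
  [0,0,0,0,0,0],
])

```text
clock: 19.48
ee_pos: [0.676, -0.1711, 0.0768]
tool_rot: [0.634, 0.731, 0.164, -0.19]
force: [0.2, 0.4, 0.1]
grip_width: 0.0004
```

Run:
```python
from h import *
p0,R0,s=cur();print(s["clock"],p0.round(3),np.round(s["q"],2),R0.round(2).tolist(),s["force"],edge())
p=read_camera("scene");save(p,"s8.png")
i=cv2.imread("pics/s8.png")[90:290,160:400];cv2.imwrite("pics/s8c.png",cv2.resize(i,None,fx=3,fy=3))
R1=fr('y',29);p,r=rows(j2w(-.029,-.165,.023)-R1@OFF,R1,8)
rows(j2w(-.029,-.125,.023)-R1@OFF,R1,10,p,r)
```

```text
19.475 [ 0.676 -0.171  0.077] [ 0.03  1.04  0.63  1.36 -0.96  1.39  1.07] [[-0.12, 0.99, -0.07], [0.87, 0.14, 0.48], [0.49, -0.0, -0.87]] [0.16992273 0.44402389 0.13921141] [-0.0286344  -0.20369656  0.02374211]
[0.4,0,0.3,0,0,0],[0.4,0,0.2,0,0,0],[0.5,0,0.3,0,0,0],[0.4,0,0.3,0,0,0],[0.4,-0.1,0.2,0,0,0.1],[0.4,0,0.3,0,0,-0],[0.4,0,0.2,0,0,-0],[0.5,0,0.3,0,0,-0],
[0.3,0,0.2,0,0,-0],[0.4,0,0.2,0,0,-0],[0.3,0,0.2,0,0,-0],[0.4,0,0.2,0,0,-0],[0.3,0,0.2,0,0,-0],[0.4,0,0.2,0,0,-0],[0.3,0,0.2,0,0,-0],[0.4,0,0.2,0,0,-0],[0.3,0,0.1,0,0,-0],[0.4,0,0.2,0,0,-0],
```

View pics/s8c.png

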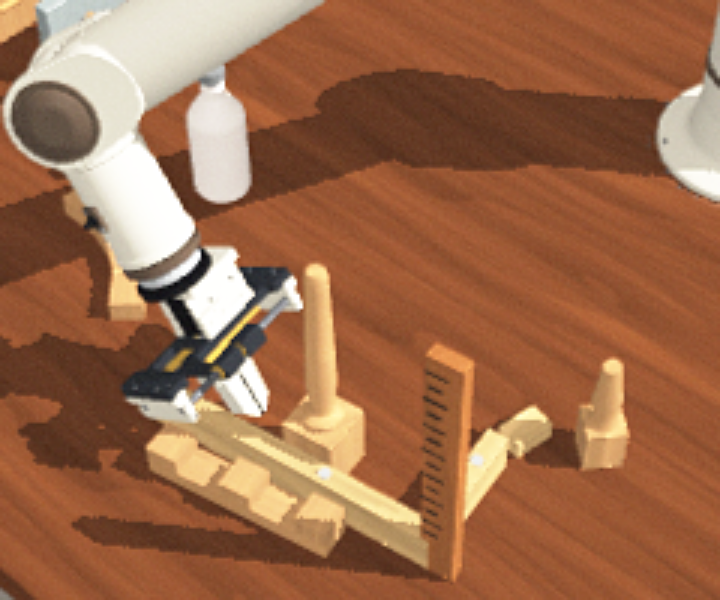

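Call:
step_arm([
  [0.4,0,0.3,0,0,0],
  [0.4,0,0.2,0,0,0],
  [0.5,0,0.3,0,0,0],
  [0.4,0,0.3,0,0,0],
  [0.4,0,0.2,0,0,0],
  [0.4,0,0.2,0,0,0],
  [0.4,0,0.3,0,0,0],
  [0.4,0,0.2,0,0,0],
])

```text
clock: 20.52
ee_pos: [0.6715, -0.1338, 0.0777]
tool_rot: [0.634, 0.732, 0.165, -0.188]
force: [0.7, 0.6, 1.0]
grip_width: 0.0004
```

Call:
step_arm([
  [0.3,0,0.2,0,0,0],
  [0.3,0,0.2,0,0,0],
  [0.3,0,0.2,0,0,0],
  [0.3,0,0.2,0,0,0],
  [0.3,0,0.1,0,0,0],
  [0.3,0,0.2,0,0,0],
  [0.3,0,0.2,0,0,0],
  [0.3,0,0.1,0,0,0],
])

```text
clock: 21.52
ee_pos: [0.6676, -0.1063, 0.0771]
tool_rot: [0.634, 0.732, 0.165, -0.188]
force: [1.5, -1.7, -0.7]
grip_width: 0.0004
```

Run:
```python
from h import *
p0,R0,s=cur();print(s["clock"],p0.round(3),np.round(s["q"],2),s["force"],edge())
look("9")
R1=fr('y',29);rows(j2w(-.029,-.100,.023)-R1@OFF,R1,9)
i=cv2.imread("pics/scene_9.png")[90:290,160:400];cv2.imwrite("pics/s9c.png",cv2.resize(i,None,fx=3,fy=3))
```

```text
21.525 [ 0.668 -0.106  0.077] [-0.07  0.99  0.62  1.47 -0.98  1.32  1.04] [ 1.46887049 -1.70431246 -0.6504191 ] [-0.02764962 -0.13845283  0.02391963]
top stemtop [ 0.6553 -0.0375  0.2675] jig [-0.0303 -0.1088] 53
  block [ 0.6554 -0.0377] [0.0571 0.0554] 7.1 jigxy [-0.0302 -0.109 ] 171
scene stemtop [ 0.6602 -0.0308  0.2657] jig [-0.0245 -0.1029] 70
  block [ 0.658  -0.0335] [0.0595 0.0584] 8.5 jigxy [-0.0271 -0.1052] 237
[0.4,0,0.2,0,0,0],[0.3,0,0.2,0,0,0],[0.4,0,0.2,0,0,0.1],[0.3,-0.1,0.2,0,0,-0],[0.4,0,0.3,0,0,-0],[0.4,0,0.2,0.1,0,0],[0.3,0,0.2,0,0,0],[0.4,0,0.2,0,0,0],[0.4,0,0.2,0,0,0.1],
```

View pics/s9c.png

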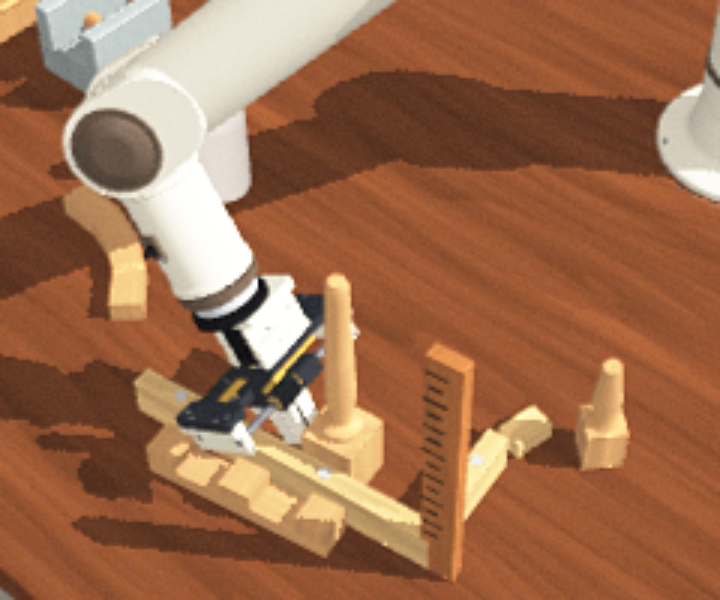

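The leg slides upright along the fence: base at about (345,445) in the crop, centre at jig (-0.029, -0.108). The hand stays clear of the fence, so I'll go on.

Call:
step_arm([
  [0.4,0,0.2,0,0,0],
  [0.3,0,0.2,0,0,0],
  [0.4,0,0.2,0,0,0.1],
  [0.3,0,0.2,0,0,0],
  [0.4,0,0.3,0,0,0],
  [0.4,0,0.2,0,0,0],
  [0.3,0,0.2,0,0,0],
  [0.4,0,0.2,0,0,0],
  [0.4,0,0.2,0,0,0],
])

```text
clock: 22.75
ee_pos: [0.6623, -0.0685, 0.0765]
tool_rot: [0.635, 0.731, 0.165, -0.188]
force: [-0.4, -1.8, 0.6]
grip_width: 0.0008
```

Run:
```python
from h import *
p0,R0,s=cur();print(s["clock"],p0.round(3),np.round(s["q"],2),s["force"],edge())
look("10")
R1=fr('y',29);rows(j2w(-.029,-.065,.023)-R1@OFF,R1,10)
```

```text
22.75 [ 0.662 -0.069  0.076] [-0.12  0.96  0.61  1.52 -1.    1.28  1.02] [-0.40072199 -1.77561469  0.55526293] [-0.02759658 -0.10027328  0.02330208]
top stemtop [ 0.662  -0.0407  0.2662] jig [-0.0241 -0.1129] 78
  block [ 0.6527 -0.0204] [0.0337 0.0525] 63.8 jigxy [-0.0304 -0.0915] 69
scene stemtop [ 0.6717 -0.0985  0.2694] jig [-0.0226 -0.1715] 277
[0.3,0,0.2,0,0,0],[0.3,0,0.1,0,0,0],[0.3,0,0.2,0,0,0],[0.3,-0.1,0.2,0,0,0],[0.3,0,0.1,0,0,0],[0.3,0,0.2,0,0,0],[0.3,0,0.2,0.1,0,0],[0.3,0,0.2,0,0,0.1],[0.3,0,0.1,0,0,-0],[0.3,0,0.2,0,0,-0],
```

Call:
step_arm([
  [0.3,0,0.2,0,0,0],
  [0.3,0,0.1,0,0,0],
  [0.3,0,0.2,0,0,0],
  [0.3,-0.1,0.2,0,0,0],
  [0.3,0,0.1,0,0,0],
  [0.3,0,0.2,0,0,0],
  [0.3,0,0.2,0.1,0,0],
  [0.3,0,0.2,0,0,0.1],
  [0.3,0,0.1,0,0,0],
  [0.3,0,0.2,0,0,0],
])

```text
clock: 24.1
ee_pos: [0.6565, -0.0347, 0.0761]
tool_rot: [0.635, 0.731, 0.164, -0.189]
force: [0.2, -2.0, 1.8]
grip_width: 0.0005
```

Run:
```python
from h import *
p0,R0,s=cur();print(s["clock"],p0.round(3),s["force"],edge())
look("11")
R1=fr('y',29);rows(j2w(-.029,-.055,.023)-R1@OFF,R1,6)
i=cv2.imread("pics/scene_11.png")[90:290,200:440];cv2.imwrite("pics/s11c.png",cv2.resize(i,None,fx=3,fy=3))
```

```text
24.1 [ 0.656 -0.035  0.076] [ 0.22877911 -2.03147333  1.7651084 ] [-0.02868967 -0.06592073  0.02295786]
top stemtop [ 0.6551 -0.0034  0.2672] jig [-0.0257 -0.0751] 74
  block [0.647  0.0134] [0.0272 0.0579] 79.1 jigxy [-0.0314 -0.0573] 80
scene stemtop [ 0.6663 -0.0635  0.2691] jig [-0.0231 -0.1361] 295
[0.1,0,0.1,0,0,-0],[0.2,0,0.1,0,0,-0],[0.1,0,0.1,0,0,-0],[0.2,0,0,0,0,-0],[0.1,0,0.1,0,0,-0],[0.2,0,0.1,0,0,-0.1],
```

View pics/s11c.png

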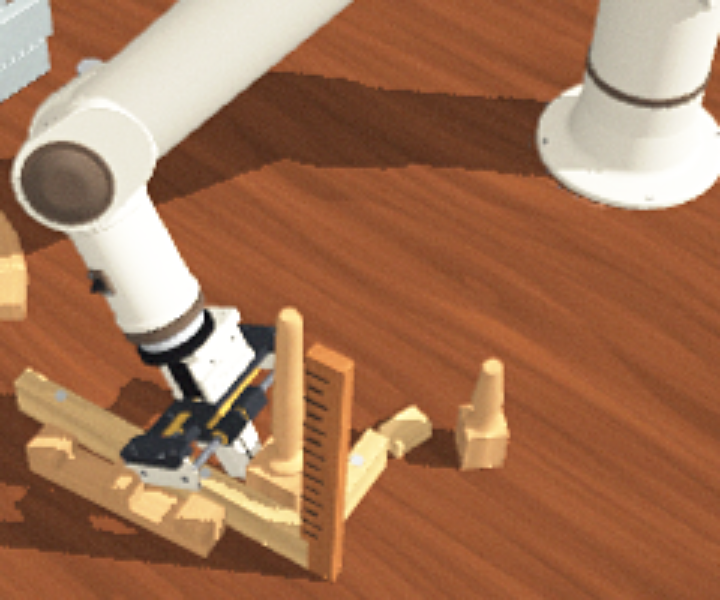

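Call:
step_arm([
  [0.1,0,0.1,0,0,0],
  [0.2,0,0.1,0,0,0],
  [0.1,0,0.1,0,0,0],
  [0.2,0,0,0,0,0],
  [0.1,0,0.1,0,0,0],
])

```text
clock: 24.82
ee_pos: [0.6554, -0.0271, 0.0759]
tool_rot: [0.635, 0.731, 0.164, -0.188]
force: [1.4, -3.5, 1.9]
grip_width: 0.0005
```

Call:
step_arm([
  [0.1,0,0,0,0,0],
  [0.1,0,0.1,0,0,0],
  [0,0,0,0,0,0],
])

```text
clock: 25.2
ee_pos: [0.6554, -0.0267, 0.0762]
tool_rot: [0.636, 0.731, 0.163, -0.187]
force: [0.6, -5.6, 0.5]
grip_width: 0.0004
```

Call:
step_arm([
  [0.1,0,0.1,0,0,0],
  [0.1,0,0,0,0,0],
  [0,0,0,0,0,0],
])

```text
clock: 25.58
ee_pos: [0.6553, -0.0264, 0.0763]
tool_rot: [0.637, 0.73, 0.163, -0.186]
force: [1.6, -8.6, -0.0]
grip_width: 0.0004
```

Call:
step_arm([
  [0.1,0,0,0,0,0],
  [0.1,0,0.1,0,0,0],
  [0,0,0,0,0,0],
])

```text
clock: 25.95
ee_pos: [0.6552, -0.026, 0.0764]
tool_rot: [0.638, 0.73, 0.162, -0.185]
force: [2.4, -11.8, 0.0]
grip_width: 0.0005
```

Run:
```python
from h import *
p0,R0,s=cur();print(s["clock"],p0.round(3),s["force"],edge())
Y=np.array([-np.sin(A),np.cos(A),0])
p,r=rows(p0-.08*Y+[0,0,.003],R0,5)
rows(np.array([.60,-.22,.27]),fr('y',0),7,p,r)
```

```text
25.95 [ 0.655 -0.026  0.076] [  2.43699209 -11.84865355   0.02145573] [-0.02846907 -0.05760889  0.02291626]
[-1.4,0,-0.8,0,0,0],[-1.4,0,-0.8,0,0,0],[-1.3,0,-0.8,0,0,0],[-1.4,0,-0.9,0,0,0],[-1.4,0,-0.8,0,0,0],
[0,-1.2,-3.1,0,-4.1,-0],[-0.3,-1.1,-3.1,0,-4,-0.1],[-0.4,-1.2,-3.1,0.1,-4.1,-0],[-0.7,-1.1,-3,0,-4.1,-0.1],[-0.9,-1.2,-3,0,-4,-0],[-1.1,-1.1,-2.9,0,-4.1,-0.1],[-1.2,-1.2,-2.8,0,-4,-0],
```

Call:
step_arm([
  [-0.7,0,-0.4,0,0,0],
  [-1.4,0,-0.8,0,0,0],
  [-1.4,0,-0.8,0,0,0],
  [-1.4,0,-0.8,0,0,0],
  [-1.4,0,-0.8,0,0,0],
  [-1.4,0,-0.8,0,0,0],
])

```text
clock: 26.7
ee_pos: [0.6669, -0.1094, 0.0775]
tool_rot: [0.635, 0.731, 0.164, -0.189]
force: [-0.2, 0.3, -0.1]
grip_width: 0.0005
```

Call:
step_arm([
  [0,-1.2,-3.1,0,-4.1,0],
  [-0.3,-1.1,-3.1,0,-4,-0.1],
  [-0.4,-1.2,-3.1,0,-4.1,0],
  [-0.7,-1.1,-3,0,-4.1,0],
  [-0.9,-1.2,-3,0,-4,0],
  [-1.1,-1.1,-2.9,0,-4.1,0],
  [-1.2,-1.2,-2.8,0,-4,0],
  [0,0,0,0,0,0],
])

```text
clock: 27.7
ee_pos: [0.6017, -0.2256, 0.2697]
tool_rot: [0.656, 0.755, 0.004, -0.002]
force: [0.3, 0.9, -0.3]
grip_width: 0.0003
```

Run:
```python
from h import *
p0,R0,s=cur();print(s["clock"],p0.round(3),s["force"])
look("12")
for n in("top","scene"):
    p=read_camera(n)
    w=cloud(p).reshape(-1,3)
    uv=(w[:,:2]-C)@np.array([[np.cos(A),-np.sin(A)],[np.sin(A),np.cos(A)]])
    k=(w[:,2]>.06)&(w[:,2]<.08)&(abs(uv[:,0]+.03)<.045)&(uv[:,1]<.008)&(uv[:,1]>-.1)
    q=cv2.minAreaRect(w[k][:,:2].astype(np.float32));print(n,w2j(q[0]),q)
    for t in("short_leg","offcut"):
        b=boxes_of(t,p); print(t,[(round(x["conf"],2),np.round(world(p,*x["xy"]),3).tolist()) for x in b[:1]])
i=cv2.imread("pics/scene_12.png")[90:290,160:400];j=cv2.imread("pics/top_12.png")[180:300,210:370]
cv2.imwrite("pics/s12c.png",cv2.resize(i,None,fx=3,fy=3));cv2.imwrite("pics/t12c.png",cv2.resize(j,None,fx=5,fy=5))
```

```text
27.7 [ 0.602 -0.226  0.27 ] [ 0.27702442  0.86196685 -0.32268389]
top stemtop [0.6432 0.0411 0.2673] jig [-0.0312 -0.0293] 54
  block [0.6452 0.0413] [0.0579 0.056 ] 9.2 jigxy [-0.0292 -0.0294] 182
scene stemtop [0.6489 0.0469 0.2665] jig [-0.0247 -0.0244] 70
  block [0.6642 0.0397] [0.0668 0.0362] 65.0 jigxy [-0.0106 -0.0336] 147
top [-0.02958065 -0.02935425] ((0.6448381543159485, 0.041280001401901245), (0.05750737711787224, 0.056058112531900406), 8.908742904663086)
short_leg [(0.71, [0.47, 0.122, 0.059])]
offcut [(0.64, [0.502, 0.076, 0.025])]
scene [-0.0205108  -0.02725528] ((0.6535230278968811, 0.04463275149464607), (0.04455672949552536, 0.05823836103081703), 3.6396281719207764)
short_leg [(0.62, [0.487, 0.14, 0.074])]
offcut []
```

View pics/s12c.png

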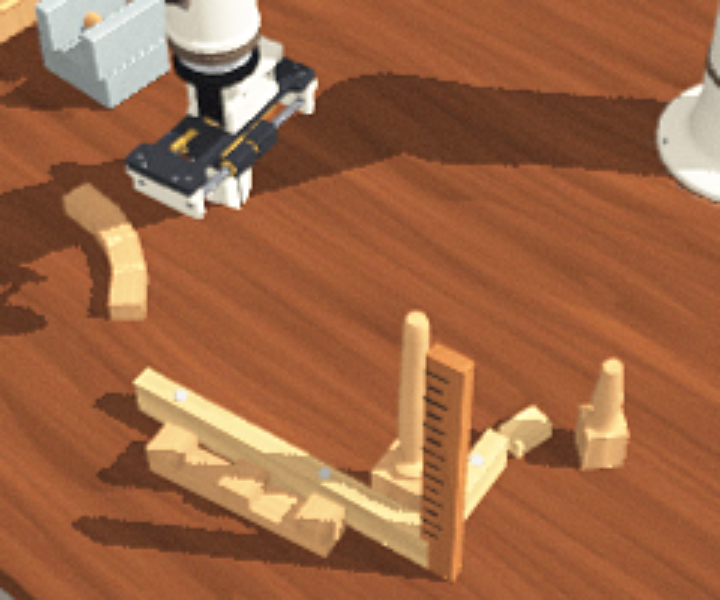

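View pics/t12c.png

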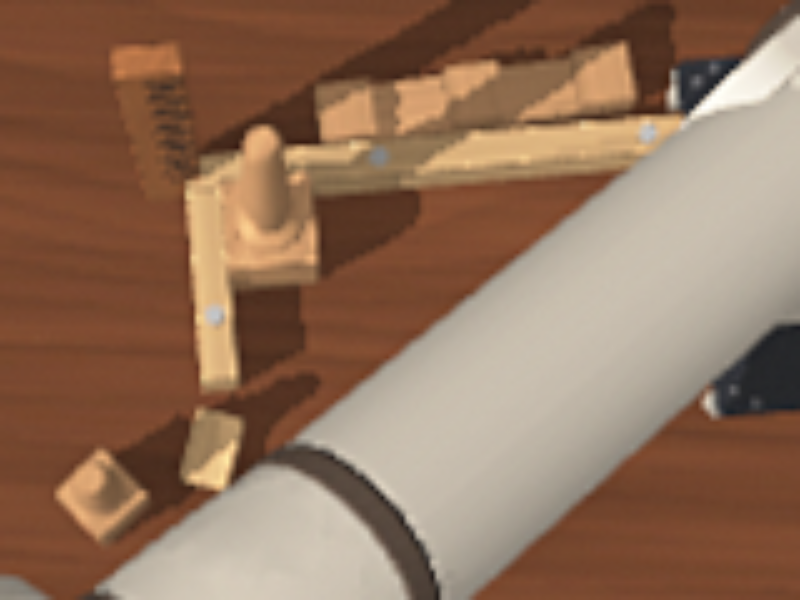

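The leg sits in the corner at (265,240) in the crop, upright, with block faces flush on both walls. The bystanders look unmoved and the hand is clear. Measured with the top camera alone, which also fitted the jig, the leg is at jig (-0.028, -0.028), turned about 0.01 rad.

Run:
```python
from h import *
print(hand_in())
```

```text
the job is handed in; nothing more can be done
None
```

I pushed the leg upright into the jig's corner with closed fingers and handed the job in at about 28 s of the 64 s allowed. No verdict was reported.

**What I did:**
- I pushed the leg low on its block (20–27 mm up), first onto the long fence and then along it to the end stop.
- At each wall I stopped when the wrist force showed firm contact: about 9 N at the fence and 12 N at the end stop.
- Then I backed the hand off and raised it clear.

**Last checks:**
- **Leg position:** the top camera alone, which also fitted the jig, puts the leg at jig (-28, -28) mm. Against the jig position averaged from both cameras it is (-29.5, -29.4) mm. Both are inside the -33 to -20 mm band.
- **Leg attitude:** it is turned about 0.015 rad to the jig and looked upright in both cameras.
- **Hand:** it is clear, at about zero force.
- **Bystanders:** they looked unmoved in the final pictures. For the short leg and offcut, the network's positions agreed with the first ones to about 5 mm. In the final scene picture the network found no offcut, but the top view did.

**Disagreement:** the scene camera's block fit, partly hidden by the height rule, gave (-20.5, -27.3) mm. I put less trust in it.

**First push:** its first approach (steep tilt, hand the other way round) ran into wrist joint limits. I raised the hand, turned it half round and used a smaller tilt instead, without touching anything.

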